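# Bring the stamp round to the front of the rotating desk organizer

### The arm

A 7-joint arm with a two-finger parallel gripper is mounted at the origin on the work surface. World frame = base frame: x ahead of the robot, y to its left, z up, the work surface at z = 0. Lengths are in m, angles in rad, forces in N, time in s.
With the tool pointing down it reaches from about 0.4 to 0.85 m from the base axis. Payload 10.4 kg.
Tool frame: the origin (TCP) lies midway between the tips of the shut fingers; the grasp point (between the pads) lies 19 mm behind it; z points along the fingers, x is the direction in which the jaws open and shut, and the axes are right-handed (so a half turn about z gives the same grasp; the last joint's range is limited). The gripper opens to 85 mm and grips with 20 to 120 N. Pads are 22 mm wide; open, the fingers measure 114 mm over their backs; the gripper's body (76 mm by 85 mm) begins 54 mm behind the grasp point. The pads swing forward as they close: fully open they stand 13 mm farther back than shut.
Start: joints at [-1.197, 0.332, -0.065, 1.46, 0.022, 1.35, -0.088], TCP at [0.242, 0.576, 0.231] pointing down, gripper open.
Joint ranges: [-2.6, 2.6], [-0.5, 2.12], [-1.47, 1.34], [0.16, 2.42], [-1.27, 4.41], [0.06, 2.06], [-2.6, 2.6]. Speed limits (rad/s): [2.22, 2.22, 2.79, 2.79, 3.14, 3.14, 3.14].

### API

Orientations are given as a unit quaternion [x, y, z, w].
In Python, from workcell import monitor, eyes, ticket, models gives the robot as it stands.
- The arm moves only by the tool servo_tool, never from a script. Its argument "motion" is a list of rows, each a list of 7 numbers: the opening, from 0 (shut) to 1 (fully open), then the shift along the tool's x, y, z in m, then the turn, a rotation vector about the tool's x, y, z in degrees. In form: [[fingers, tx, ty, tz, rx, ry, rz], ...]. A call has 1 to 20 rows; each row is the pose to reach, as a shift and turn from the pose commanded when the call began, along the tool's axes at that moment; what a row does not reach only later rows make up. A row lasts 1/8 s, in which the tool goes at most 62.5 mm and 10.7 degrees, less where a joint would pass 70% of its speed; a pose out of reach is approached as far as the arm can. A call with a gripper value outside its range is refused whole. The fingers move at their own pace and stop on an object; "grip_force" is the grip in N (left out, the last holds). Time passes only in rows, so rows that repeat a pose let the fingers close. It gives the time, the measured TCP pose, the force and the opening at its end, in the units of the state.
- monitor.get_obs(): the state, without advancing time (a new reading comes with each control period).
- eyes.camera(name): name is "scene" or "top" or "wrist"; returns (picture, depth): 420x560x3 uint8, blue, green, red; 420x560 float32, m along the optical axis (not along the pixel's ray), 0 where there is no reading.
- eyes.camera_info(name): a dict with "intrinsics" (3x3 intrinsics, pixels), "k1" (the pictures are not rectified: a ray, as slopes to the right and down, at radius r is drawn at 1 + k1 r^2 times it, then the intrinsics apply), "extrinsics" (4x4, takes a point from world to camera coordinates); the wrist camera has in their place "tool_from_camera" (4x4, takes a point from camera to tool coordinates, whose origin is the TCP and whose axes are the tool frame's). Camera axes: x right, y down, z forward; pixel columns grow to the right and rows downward; lengths in m; the calibration is good to about 2 mm. A picture is of the moment at which its call begins: read the wrist's pose just before it. camera_info takes no time and is no camera call.
- ticket.hand_in(): hands the job in, once; it reports no verdict.
Trained networks look in the newest picture that a camera, given by its name, has taken for a name from the list of things; names that differ only in an ending like _2 or _b are one class to them, and where a whole thing is asked for, a point or a joint stands for the part that bears it (a point fixed in the world has none). Each returns a list of dicts, best first, with "confidence" (0 to 1); they miss things now and then, are a little off and sometimes report something else, mostly with a low value. They report only what shows in the picture. A call takes as long as a camera call. They do not tell look-alikes from the thing itself.
- models.boxes_of(camera, thing): "point" ([x, y, z] in m, in the coordinates of the camera as it stood for that picture, good to about 4 mm: the middle of the surface that is visible of it).
The state is a dict: "clock": time; "joint_pos": joint angles; "joint_velocities": joint speeds; "tau": joint torques, N m; "position": TCP position; "ee_rot": TCP orientation; "ft_force": force on the tool from outside, world axes, zero at the start; "torque": the same for the moment, N m; "grip_width": opening from 0.0 (shut) to 1.0 (fully open).
Only numpy, scipy, OpenCV 4.12 (cv2) and the standard library are available. Lean on these libraries where they do the work, as an engineer would, in place of code of your own. Each camera call takes 0.05 s, during which the arm holds its last target. There are 200 camera calls.

### The job

With the fingertips, gently push the round rotating desk organizer round at its rim until the compartment with the wooden stamp points straight to the front, so that the stamp stands centred behind the pen trough of the fixed base. Push on the turntable only: do not touch the stamp, lift or tip nothing, leave the other things on the cart where they are, and leave the turntable standing still.

Things in the scene. Friction and masses are not known exactly. Their poses are not given: they have to be found in the camera images.
- organizer_base: Fixed black base of the organizer: a low plate 10 mm thick, 270 mm wide, with a pen trough (16 mm high lip) along its front edge. Origin on the cart top, on the turntable's axis. Its own -x axis points to its front: the plate reaches 190 mm from the axis towards the trough, 125 mm the other way.
- carousel: Grey round turntable on that base, 250 mm across, turns both ways without stops about its vertical axis. About 1 N at the rim moves it; it stops at once when let go. Origin on the axis at its underside, 17 mm above the cart. Floor 6 mm, rim lip (4 mm thick) 20 mm, round hub (26 mm across) 72 mm above the origin. The stamp is in the compartment centred on its own -x direction.
- partition_end (a point): Top outer corner of one of the four upright partitions of the turntable, 5 mm thick, which run radially from the hub to the rim and part it into four equal compartments. This end is 123 mm from the axis, in the turntable's own direction half-way between +x and +y; the others follow at 90 degree steps. Partitions stand 60 mm above the turntable's floor, 83 mm above the cart.
- stamp: Loose hand stamp of pale wood: rectangular block 50 x 42 mm, 22 mm high, with a turned round handle (29 mm across) on top, 64 mm high in all. Origin at the centre of its underside, z up. Stands on the turntable's floor in one compartment, about 78 mm from the axis.
- ink_pad: Loose flat dark metal ink pad tin, 48 x 66 x 16 mm, in another compartment. Origin at the centre of its underside.
- tape_roll: Loose roll of tape lying flat, 54 mm across, 19 mm high, in another compartment. Origin at the centre of its underside.
- ink_bottle: Loose small ink bottle, 34 mm across, 60 mm high, in another compartment. Origin at the centre of its underside.
- pencil: Loose pencil, 178 mm long, 7 mm thick, lying in the pen trough. Origin at its underside, near the middle of its length.
- hole_punch: Loose blue two-hole punch, 100 x 112 mm, 65 mm high, standing beside the organizer. Origin at the centre of its underside.
- tape_dispenser: Loose black tape dispenser, 150 x 62 mm, 84 mm high, standing beside the organizer. Origin at the centre of its underside.
- stapler: Loose black stapler, 142 x 36 mm, 60 mm high, standing beside the organizer. Origin at the centre of its underside.
- pencil_cup: Loose steel pencil cup, 76 mm across, 100 mm high, pencils up to 170 mm, standing farther back on the left. Origin at the centre of its underside.
There are look-alikes about, which are no part of the job. There is more than one size of the stamp; the job needs the largest.

How it is judged:
At the end, for the whole second after the job is handed in: The stamp stands upright in its own compartment, straight in front of the turntable's axis, within 18 mm (about 13 degrees) to either side of the line from the axis to the middle of the pen trough, and the turntable and the stamp are at rest (x of stamp in the frame of organizer_base below -0.055 m and y of stamp in the frame of organizer_base between -0.018 and 0.018 m and x of stamp in the frame of carousel between -0.1 and -0.06 m and height (world z) of stamp between 0.018 and 0.028 m and angle between stamp's own z axis and vertical below 0.1 rad and angular speed of carousel below 0.03 rad/s and linear speed of stamp below 0.01 m/s); the robot touches nothing.
It fails at once if the robot touches the stamp (contact force between any of the fingers, the arm and stamp above 1 N).
It fails at once if something in the organizer is lifted or tipped (height (world z) of any of stamp, ink_pad, tape_roll, ink_bottle above 0.036 m or angle between any of stamp, ink_pad, tape_roll, ink_bottle's own z axis and vertical above 0.35 rad).
It fails at once if another thing on the cart is moved from its place (25 mm) (distance of any of hole_punch, tape_dispenser, stapler, pencil_cup, pencil from where it was at the start of the episode above 0.025 m).
It fails at once if the turntable is whirled round (over 2.5 rad/s) (angular speed of carousel above 2.5 rad/s).
It fails at once if the robot bears hard on the turntable (over 15 N) (contact force between any of the fingers, the arm and carousel above 15 N).
It also fails if it takes over 48 s, if anything falls off the work surface, if the arm or the gripper's body presses on something with over 40 N, if the wrist force passes 120 N, or if a joint passes its speed limit or range.

## Working session

There is one attempt and no reset: what is moved stays moved. The work goes in short steps, Python scripts to look and compute and a tool call to move; the robot and the scene stay as the last step left them, time stands still between calls to the robot, and variables do not carry over. Pictures are saved under pics/ and viewed, about 8 in all and at most 12, crops included, and the job is handed in when it is done.

Besides the shell and the picture viewer there is one more tool, called after "Emit:" as name([rows], argument=value, ...), one row to a line, values as JSON. servo_tool: Moves the arm, as the interface text tells. Its arguments: {"type":"object","properties":{"motion":{"type":"array"},"grip_force":{"type":"number"}},"required":["motion"]}

```bash
mkdir -p pics; cat > h.py <<'E'
import numpy as np, cv2
from workcell import monitor, eyes, ticket, models
from scipy.spatial.transform import Rotation as R
def inv_ext(c):
    if c=='wrist':
        o=monitor.get_obs(); T=np.eye(4); T[:3,:3]=R.from_quat(o['ee_rot']).as_matrix(); T[:3,3]=o['position']
        return T@np.array(eyes.camera_info(c)['tool_from_camera'])
    return np.linalg.inv(np.array(eyes.camera_info(c)['extrinsics']))
def cloud(c,d,T):
    i=eyes.camera_info(c);K=np.array(i['intrinsics'],float)
    h,w=d.shape;u,v=np.meshgrid(np.arange(w),np.arange(h))
    p=cv2.undistortPoints(np.stack([u.ravel(),v.ravel()],1).astype(float)[:,None],K,np.array([i['k1'],0,0,0.]))[:,0]
    P=np.c_[p,np.ones(len(p))]*d.ravel()[:,None]
    P=P@T[:3,:3].T+T[:3,3]; P[d.ravel()<=0]=np.nan
    return P.reshape(h,w,3)
def proj(c,X):
    i=eyes.camera_info(c);E=np.array(i['extrinsics'])
    r,_=cv2.Rodrigues(E[:3,:3]); return cv2.projectPoints(np.array(X,float).reshape(-1,1,3),r,E[:3,3],np.array(i['intrinsics'],float),np.array([i['k1'],0,0,0.]))[0][:,0]
E
python3 - <<'E'
from h import *
o=monitor.get_obs();print(o['clock'],o['position'],o['ee_rot'],o['ft_force'])
for c in ['top','scene']:
    T=inv_ext(c);b,d=eyes.camera(c);cv2.imwrite(f'pics/{c}0.png',b);np.savez(f'{c}0.npz',b=b,P=cloud(c,d,T))
    print(c,T[:3,3])
    for n in ['stamp','carousel','organizer_base','partition_end','ink_pad','tape_roll','ink_bottle','pencil','hole_punch','tape_dispenser','stapler','pencil_cup']:
        for r in models.boxes_of(c,n):
            print(n,round(r['confidence'],2),np.round(T[:3,:3]@np.array(r['point'])+T[:3,3],3))
print(monitor.get_obs()['clock'])
E
```

```text
0.0 [0.2414304  0.57606503 0.23050399] [ 8.32624084e-01  5.53838069e-01 -5.82097033e-04  4.35440999e-04] [0.10754007 0.47741089 0.0826114 ]
top [0.32606769 0.00614391 0.99095499]
stamp 0.75 [ 0.518 -0.092  0.042]
stamp 0.63 [ 0.302 -0.225  0.019]
stamp 0.59 [ 0.514 -0.27   0.018]
carousel 0.59 [ 0.568 -0.037  0.024]
organizer_base 0.56 [ 0.448 -0.024  0.009]
partition_end 0.75 [ 0.568 -0.037  0.02 ]
partition_end 0.74 [ 0.661 -0.331  0.061]
tape_roll 0.77 [0.515 0.008 0.038]
tape_roll 0.41 [ 0.447 -0.023  0.011]
tape_roll 0.26 [0.61  0.014 0.063]
ink_bottle 0.54 [0.612 0.013 0.064]
pencil 0.47 [ 0.41  -0.011  0.009]
hole_punch 0.93 [ 0.662 -0.328  0.06 ]
tape_dispenser 0.76 [0.422 0.317 0.042]
stapler 0.78 [ 0.383 -0.327  0.051]
pencil_cup 0.93 [0.611 0.321 0.077]
scene [ 1.25038525 -0.47446196  0.77096288]
stamp 0.64 [ 0.53  -0.108  0.044]
stamp 0.51 [ 0.527 -0.274  0.018]
stamp 0.48 [ 0.312 -0.225  0.014]
carousel 0.79 [ 0.587 -0.056  0.041]
organizer_base 0.96 [ 0.592 -0.103  0.01 ]
partition_end 0.96 [ 0.592 -0.048  0.035]
partition_end 0.25 [ 0.589 -0.102  0.009]
ink_pad 0.91 [ 0.638 -0.093  0.042]
tape_roll 0.49 [0.506 0.012 0.043]
ink_bottle 0.53 [0.63  0.006 0.056]
pencil 0.63 [ 0.531 -0.107  0.041]
hole_punch 0.7 [ 0.684 -0.343  0.055]
tape_dispenser 0.78 [0.458 0.311 0.04 ]
stapler 0.98 [ 0.41  -0.334  0.041]
stapler 0.55 [ 0.527 -0.107  0.044]
stapler 0.42 [0.631 0.312 0.075]
pencil_cup 0.8 [0.633 0.31  0.073]
1.3
```

View pics/top0.png

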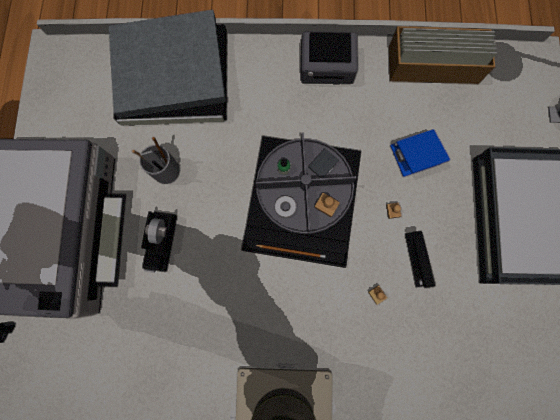

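```bash
python3 - <<'E'
from h import *
from scipy.optimize import least_squares
for c in ['top','scene']:
    P=np.load(c+'0.npz')['P'].reshape(-1,3); P=P[~np.isnan(P[:,0])]
    m=(abs(P[:,0]-.57)<.25)&(abs(P[:,1]+.04)<.16)
    Q=P[m]
    hist=np.histogram(Q[:,2],np.arange(0,.1,.004));print(c,hist[0])
    hub=Q[(Q[:,2]>.078)&(Q[:,2]<.094)]; print('top pts',len(hub),hub.mean(0))
    h2=Q[(Q[:,2]>.086)&(Q[:,2]<.095)];print('hub',len(h2),np.median(h2,0))
    pl=Q[(Q[:,2]>.007)&(Q[:,2]<.013)]
    r=cv2.minAreaRect((pl[:,:2]*1000).astype(np.float32));print('plate',r)
E
```

```text
top [6073 1071 2725  837  266 2593 1655  149  239  683  532  260   67   63
   60   94   68   56   56   62  347  171   71    7]
top pts 636 [ 0.56807155 -0.04614029  0.08390989]
hub 125 [ 0.57109894 -0.042208    0.08869312]
plate ((531.5211181640625, -34.892822265625), (270.5503845214844, 436.2257995605469), 82.20246887207031)
scene [4543  496 1817  352  138  898  627  307  374  660  355  260  173  156
  170  182  172  148  168  158  304  121   39    0]
top pts 546 [ 0.57772105 -0.04990945  0.08292656]
hub 70 [ 0.57380442 -0.04456223  0.08833517]
plate ((542.17236328125, -37.90667724609375), (270.32843017578125, 320.8059997558594), 82.1716079711914)
```

The top view shows the base's trough towards the robot, at about (293,253). The big stamp is in the lower-right compartment at (326,204), and the small look-alikes are at (394,210) and (377,294). The tape roll is at (286,206), the ink bottle at (284,164), and the ink pad at (322,160). The turntable therefore needs about 50° clockwise. My plan is to push the left partition near the rim from inside the tape compartment, keeping the fingertips above the tape.

```bash
cat > est.py <<'E'
from h import *
from scipy.optimize import least_squares
def est(Ps,yaw=-7.8):
    Q=np.concatenate([P.reshape(-1,3) for P in Ps]);Q=Q[~np.isnan(Q[:,0])]
    Q=Q[np.hypot(Q[:,0]-.572,Q[:,1]+.042)<.14]
    t=Q[(Q[:,2]>.077)&(Q[:,2]<.088)][:,:2]
    def f(p,t):
        d=t-p[:2];a=np.radians(p[2]);x=d@[np.cos(a),np.sin(a)];y=d@[-np.sin(a),np.cos(a)]
        return np.minimum(abs(x),abs(y))
    best=min((least_squares(f,[.572,-.043,a],loss='soft_l1',f_scale=.003,x_scale=[.01,.01,5],args=(t[np.hypot(*(t-[.572,-.043]).T)>.025],)) for a in range(0,90,15)),key=lambda r:r.cost)
    return best.x
E
python3 - <<'E'
from est import *
for c in ['top','scene']:
    D=np.load(c+'0.npz');P=D['P'];b=D['b'];p=est([P]);print(c,p)
    hsv=cv2.cvtColor(b,cv2.COLOR_BGR2HSV)
    m=(hsv[...,0]>5)&(hsv[...,0]<25)&(hsv[...,1]>90)&(hsv[...,2]>60)&(np.hypot(P[...,0]-.572,P[...,1]+.042)<.125)&(P[...,2]>.03)
    S=P[m];T=S[S[:,2]>.07];B=S[(S[:,2]>.038)&(S[:,2]<.052)]
    print('stamp',len(S),'handle top',len(T),T.mean(0),'block',len(B),B.mean(0))
    for q in (T,B): 
        v=q.mean(0)[:2]-p[:2];print(np.degrees(np.arctan2(v[1],v[0])),np.hypot(*v))
    tp=P[(np.hypot(P[...,0]-.515,P[...,1]-.008)<.03)];print('tape z',np.nanpercentile(tp[:,2],[5,50,95]))
P=np.load('top0.npz')['P']
# base front edge & yaw
Q=P.reshape(-1,3);Q=Q[(Q[:,2]>.005)&(Q[:,2]<.02)&(Q[:,0]>.36)&(Q[:,0]<.72)&(Q[:,1]>-.2)&(Q[:,1]<.14)]
print(cv2.minAreaRect((Q[:,:2]*1000).astype(np.float32)))
E
```

```text
top [ 0.57415699 -0.04209638  4.74897927]
stamp 337 handle top 101 [ 0.52146276 -0.09605217  0.08368734] block 231 [ 0.51939083 -0.09496937  0.04517315]
-134.32227941678642 0.0754182322671469
-136.00761927721624 0.07612414959364537
tape z [0.02170823 0.04108564 0.04474174]
scene [ 5.76635871e-01 -4.37116144e-02  9.45254062e+01]
stamp 147 handle top 43 [ 0.52703729 -0.10080862  0.084458  ] block 103 [ 0.52381158 -0.10220713  0.045411  ]
-130.9799393123743 0.07563126348800324
-132.08356468889772 0.07881707499819847
tape z [0.02716616 0.04116448 0.04464484]
((540.664306640625, -23.490478515625), (325.7627258300781, 344.572021484375), 88.54121398925781)
```

Emit:
servo_tool([
  [0,-0.02,0.025,0,0,0,0],
  [0,-0.05,0.063,0,0,0,0],
  [0,-0.08,0.1,0,0,0,0],
  [0,-0.11,0.138,0,0,0,0],
  [0,-0.14,0.175,0,0,0,0],
  [0,-0.17,0.213,0,0,0,0],
  [0,-0.2,0.25,0,0,0,0],
  [0,-0.23,0.288,0,0,0,0],
  [0,-0.26,0.325,0,0,0,0],
  [0,-0.29,0.363,0,0,0,0],
  [0,-0.32,0.4,0,0,0,0],
  [0,-0.35,0.438,0,0,0,0],
  [0,-0.365,0.457,0.03,0,0,0],
  [0,-0.371,0.464,0.06,0,0,0],
  [0,-0.371,0.464,0.08,0,0,0],
  [0,-0.371,0.464,0.08,0,0,0],
  [0,-0.371,0.464,0.08,0,0,0],
])

```text
clock: 3.42
position: [0.5266, 0.0552, 0.1523]
ee_rot: [0.833, 0.554, 0.001, 0.0]
ft_force: [-1.0, -0.7, 0.7]
grip_width: -0.002
```

```bash
python3 - <<'E'
from h import *
o=monitor.get_obs();print(o['clock'],o['position'],o['ft_force'],o['grip_width'],R.from_quat(o['ee_rot']).as_matrix().round(3))
b,d=eyes.camera('scene');cv2.imwrite('pics/s1.png',b)
E
```

```text
3.425 [0.52656197 0.05520528 0.15228811] [-0.97150206 -0.70833109  0.71659188] -0.0024919529349135064 [[ 0.386  0.922  0.001]
 [ 0.922 -0.386  0.   ]
 [ 0.001  0.001 -1.   ]]
```

View pics/s1.png

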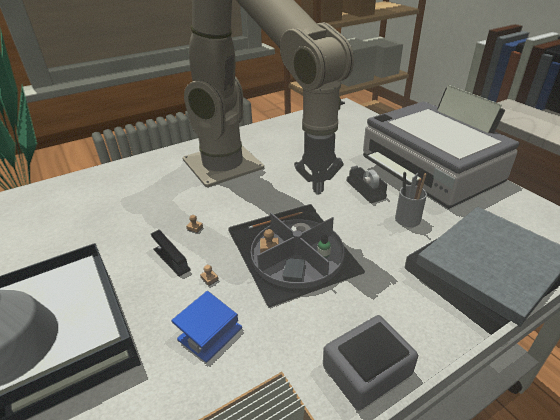

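The scene view shows the shut fingertips at (318,190), hovering over the tape compartment and clear of everything. I'll descend next and work out the push arc.

Emit:
servo_tool([
  [0,0,0,0.03,0,0,0],
  [0,0,0,0.06,0,0,0],
  [0,0,0,0.08,0,0,0],
  [0,0,0,0.094,0,0,0],
  [0,0,0,0.094,0,0,0],
])

```text
clock: 4.1
position: [0.526, 0.0551, 0.0572]
ee_rot: [0.833, 0.554, -0.0, -0.0]
ft_force: [-0.8, -0.5, 0.1]
grip_width: 0.001
```

```bash
cat > arc.py <<'E'
from h import *
o=monitor.get_obs();print(o['clock'],o['position'],o['ft_force'])
M=R.from_quat(o['ee_rot']).as_matrix()
for phi in [94.6,91,88,85,82,79,76,73,70,67,64,61,58,55,52,49,46,43,40.6,38]:
    a=np.radians(phi);al=np.radians(abs(phi-67.3))
    h=.011*np.cos(al)+.0145*np.sin(al)+.0025
    c=np.array([.5745,-.0425])+.1*np.array([np.cos(a),np.sin(a)])+h*np.array([-np.sin(a),np.cos(a)])
    s=M.T@np.r_[c-o['position'][:2],0]
    print(phi,c.round(4),s.round(4))
E
python3 arc.py
```

```text
4.1 [0.52600077 0.05505927 0.05718605] [-0.83327621 -0.52102687  0.08306433]
94.6 [0.5476 0.0557] [ 0.0089  0.0197 -0.    ]
91 [0.5544 0.0572] [ 0.0129  0.0253 -0.    ]
88 [0.5601 0.0581] [ 0.0159  0.0303 -0.    ]
85 [0.5659 0.0586] [ 0.0187  0.0354 -0.    ]
82 [0.5718 0.0589] [ 0.0212  0.0407 -0.    ]
79 [0.5777 0.0588] [ 0.0234  0.0462 -0.    ]
76 [0.5836 0.0583] [ 0.0252  0.0519 -0.    ]
73 [0.5895 0.0575] [ 0.0268  0.0576 -0.    ]
70 [0.5954 0.0563] [ 0.028   0.0635 -0.    ]
67 [0.6011 0.0549] [ 0.0288  0.0693 -0.    ]
64 [0.6055 0.0537] [ 0.0294  0.0738 -0.    ]
61 [0.6098 0.0522] [ 0.0298  0.0784 -0.    ]
58 [0.6142 0.0506] [ 0.03   0.083 -0.   ]
55 [0.6185 0.0488] [ 0.0299  0.0877 -0.    ]
52 [0.6227 0.0467] [ 0.0297  0.0924 -0.    ]
49 [0.6269 0.0444] [ 0.0292  0.0972 -0.0001]
46 [0.631  0.0419] [ 2.850e-02  1.019e-01 -1.000e-04]
43 [0.635  0.0392] [ 2.750e-02  1.067e-01 -1.000e-04]
40.6 [0.6382 0.0369] [ 2.660e-02  1.105e-01 -1.000e-04]
38 [0.6415 0.0342] [ 2.540e-02  1.146e-01 -1.000e-04]
```

Emit:
servo_tool([
  [0,0.004,0.008,0,0,0,0],
  [0,0.007,0.014,0,0,0,0],
  [0,0.009,0.018,0,0,0,0],
  [0,0.011,0.021,0,0,0,0],
  [0,0.013,0.025,0,0,0,0],
  [0,0.016,0.03,0,0,0,0],
  [0,0.019,0.035,0,0,0,0],
  [0,0.021,0.041,0,0,0,0],
  [0,0.023,0.046,0,0,0,0],
  [0,0.025,0.052,0,0,0,0],
  [0,0.027,0.058,0,0,0,0],
  [0,0.028,0.063,0,0,0,0],
  [0,0.029,0.069,0,0,0,0],
  [0,0.029,0.074,0,0,0,0],
  [0,0.03,0.078,0,0,0,0],
  [0,0.03,0.083,0,0,0,0],
  [0,0.03,0.083,0,0,0,0],
])

```text
clock: 6.22
position: [0.6148, 0.0504, 0.0574]
ee_rot: [0.833, 0.554, 0.0, 0.0]
ft_force: [-0.5, 0.6, -0.0]
grip_width: 0.001
```

```bash
cat > look.py <<'E'
from est import *
import sys
o=monitor.get_obs();print(o['clock'],o['position'],o['ft_force'])
c='top'
for c in sys.argv[2:]:
    T=inv_ext(c);b,d=eyes.camera(c);cv2.imwrite(f'pics/{c}{sys.argv[1]}.png',b);P=cloud(c,d,T)
    print(c,est([P]))
    hsv=cv2.cvtColor(b,cv2.COLOR_BGR2HSV)
    m=(hsv[...,0]>5)&(hsv[...,0]<25)&(hsv[...,1]>90)&(hsv[...,2]>60)&(np.hypot(P[...,0]-.572,P[...,1]+.042)<.115)&(P[...,2]>.03)
    S=P[m]
    for q in (S[S[:,2]>.07],S[(S[:,2]>.038)&(S[:,2]<.052)]):
        v=q.mean(0)[:2]-[.5745,-.0425];a=np.radians(-7.8)
        print(len(q),'ang',np.degrees(np.arctan2(v[1],v[0])),'base xy',v@[np.cos(a),np.sin(a)],v@[-np.sin(a),np.cos(a)])
E
python3 look.py 2 top scene
```

```text
6.225 [0.61477152 0.05035792 0.05738908] [-0.4796313   0.605471   -0.03819339]
top [ 5.38459637e-01 -5.91203551e-02  7.91319018e+01]
105 ang -171.4826393740438 base xy -0.07353960285707187 -0.021528674817713762
226 ang -172.28042379688156 base xy -0.07711979608341546 -0.021415590943864048
scene [ 5.75620495e-01 -4.42645010e-02  5.75831091e+01]
42 ang -167.60725425570908 base xy -0.06849358090710649 -0.025190885412914026
65 ang -171.15513548678373 base xy -0.0738931372537694 -0.022091518641909322
```

View pics/scene2.png

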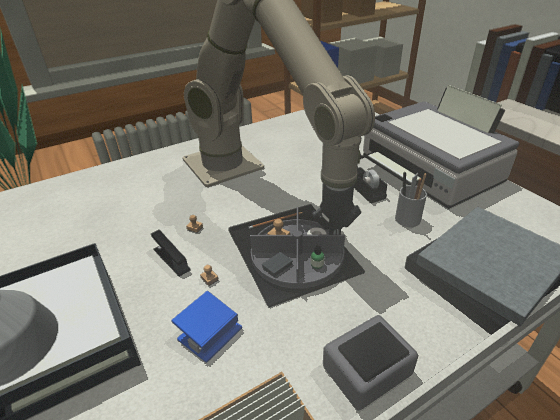

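The turntable follows as predicted: in the scene view the stamp at (279,228) is now nearly at the front. It needs about 16° more.

Emit:
servo_tool([
  [0,0,0.004,0,0,0,0],
  [0,0,0.008,0,0,0,0],
  [0,-0.001,0.013,0,0,0,0],
  [0,-0.001,0.018,0,0,0,0],
  [0,-0.002,0.022,0,0,0,0],
  [0,-0.003,0.0255,0,0,0,0],
  [0,-0.003,0.0255,0,0,0,0],
])

```text
clock: 7.2
position: [0.637, 0.0376, 0.0574]
ee_rot: [0.833, 0.554, 0.0, 0.0]
ft_force: [-0.8, -0.7, -0.3]
grip_width: -0.001
```

Emit:
servo_tool([
  [0,0,-0.004,0,0,0,0],
  [0,0,-0.01,0,0,0,0],
  [0,0,-0.01,-0.03,0,0,0],
  [0,0,-0.01,-0.08,0,0,0],
  [0,-0.0,-0.03,-0.13,0,0,0],
  [0,0.04,-0.05,-0.15,0,0,0],
  [0,0.08,-0.07,-0.15,0,0,0],
  [0,0.12,-0.1,-0.15,0,0,0],
  [0,0.15,-0.13,-0.15,0,0,0],
  [0,0.15,-0.13,-0.15,0,0,0],
])

```text
clock: 8.45
position: [0.5724, 0.2312, 0.2071]
ee_rot: [0.831, 0.557, 0.0, -0.001]
ft_force: [0.9, -0.1, 0.3]
grip_width: -0.001
```

```bash
python3 look.py 3 top scene
```

```text
8.45 [0.57241535 0.23124138 0.20707844] [ 0.90381389 -0.09245922  0.32846217]
top [ 5.73172306e-01 -4.15750457e-02  4.24391070e+01]
100 ang 173.90529805743685 base xy -0.07790589614402416 -0.0023194032293929762
221 ang 174.1725308889072 base xy -0.08016280995114429 -0.002760868612983162
scene [ 0.57669308 -0.04277347 42.18783794]
37 ang 177.11821706420272 base xy -0.0723577252516666 -0.006226420975267519
52 ang 176.4847808394785 base xy -0.07913680966024242 -0.005929187515313157
```

View pics/top3.png

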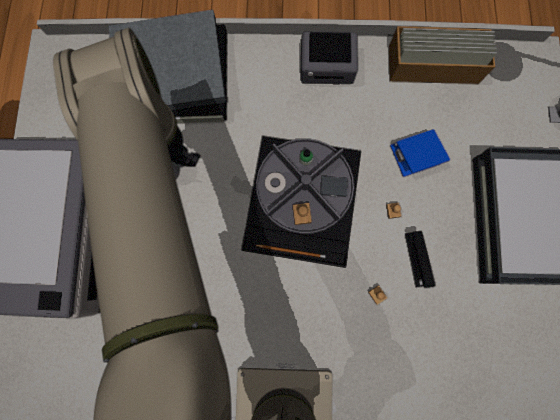

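The top view shows the stamp at (302,212), behind the middle of the trough, with the pencil, punch and stapler unmoved. The arm hides the cup and dispenser, so I'll check those from the scene camera before handing in.

```bash
python3 - <<'E'
from h import *
T=inv_ext('scene');b,d=eyes.camera('scene')
for n in ['pencil_cup','tape_dispenser']:
    r=models.boxes_of('scene',n)
    if r: print(n,r[0]['confidence'],(T[:3,:3]@np.array(r[0]['point'])+T[:3,3]).round(3))
cv2.imwrite('pics/cmp.png',np.hstack([cv2.imread('pics/scene0.png')[120:320,260:],b[120:320,260:]]))
E
```

```text
pencil_cup 0.89 [0.635 0.308 0.075]
tape_dispenser 0.95 [0.456 0.31  0.038]
```

View pics/cmp.png

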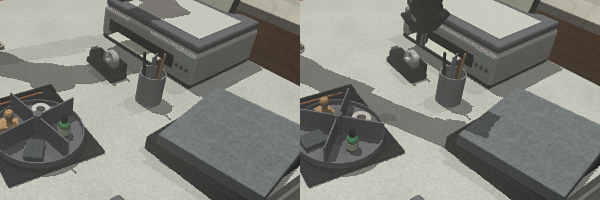

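The cup at (450,82 in the crop) and the dispenser at (407,65) are where they were, and the gripper hangs free above them.

```bash
python3 -c "
from workcell import ticket,monitor
print(monitor.get_obs()['clock']);print(ticket.hand_in())"
```

```text
8.7
the job is handed in; nothing more can be done
None
```

The stamp now stands in front of the turntable's axis, behind the middle of the pen trough, and the job is handed in at about 8.7 s. No verdict was reported.

I pushed one partition near the rim from inside the tape compartment with the shut fingertips, above the tape roll. That turned the turntable about 52° clockwise in two slow pushes, and then I backed the arm off and lifted it clear. The wrist force readings taken after each move stayed around 1 N.

Last checks:
- **Stamp position:** the two cameras disagree slightly. The top camera puts the stamp 2–3 mm off the centre line and the scene camera about 6 mm, against a limit of 18 mm. It is about 72–80 mm in front of the axis.
- **Other things on the cart:** the pencil, hole punch and stapler look unmoved in the last top picture. The arm hid the pencil cup and tape dispenser there, but the scene camera found both within about 3 mm of where they started.
- **Robot contact:** the gripper hangs clear of everything.
- **Not measured:** I did not measure the turntable's or stamp's speed directly. The fingers were well clear before the last pictures.

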